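# Load the tea-light tubes into the numbered leaning rack

## Robot

A 7-joint arm with a two-finger parallel gripper is mounted at the origin on the work surface. World frame = base frame: x ahead of the robot, y to its left, z up, the work surface at z = 0. Lengths are in m, angles in rad, forces in N, time in s.
With the tool pointing down it reaches from about 0.425 to 0.875 m from the base axis. Payload 4.7 kg.
Tool frame: the origin (TCP) lies on the centre line of the jaws, within the pads' length; the fingertips stand 14 mm ahead of it and the grasp point (between the pads) lies 5 mm behind it; z points along the fingers, y is the line along which they close (so a half turn about z gives the same grasp; the last joint's range is limited). The gripper opens to 87 mm and grips with 3 to 60 N. Pads are 19 mm wide; open, the fingers measure 117 mm over their backs; the gripper's body (75 mm by 190 mm) begins 51 mm behind the grasp point.
Start: joints at [-1.153, 0.321, -0.07, 1.45, 0.023, 1.371, -0.057], TCP at [0.255, 0.598, 0.237] pointing down, gripper open.
Joint ranges: [-2.86, 2.86], [-0.3, 2.09], [-1.38, 1.24], [0.06, 2.45], [-1.56, 4.7], [0.09, 2.05], [-2.69, 2.69]. Speed limits (rad/s): [2.57, 2.57, 3.14, 3.14, 3.14, 3.14, 3.14].

## Interface

Orientations are given as a rotation vector (axis times angle).
In Python, from bench import ctrl gives the robot as it stands.
- The arm moves only by the tool send_rows, never from a script. Its argument "steps" is a list of rows, each an object of numbers: "tx", "ty", "tz": the shift along the tool's x, y, z in units of 60 mm (1.0 is 60 mm); "turn": the turn about the tool's z in units of 8 degrees (1.0 is 8 degrees); "grip": the opening, from 0 (shut) to 1 (fully open). A call has 1 to 12 rows; each row shifts and turns the commanded pose from where the row before left it, along the tool's axes as they then stand; what a row does not reach is not made up. A row lasts 1/8 s, in which the tool goes at most 62.5 mm and 10.7 degrees, less where a joint would pass 70% of its speed; a pose out of reach is approached as far as the arm can. A call is refused whole if a number of a shift passes 1 or a number of a turn 1, either way. A call with a gripper value outside its range is refused whole. The fingers move at their own pace and stop on an object; "newtons" is the grip in N (left out, the last holds). Time passes only in rows, so rows that do not move let the fingers close. It gives the time, the measured TCP pose, the force, the opening and the grip force at its end, in the units of the state.
- ctrl.get_state(): the state, without advancing time (a new reading comes with each control period).
- ctrl.get_image(name): name is "scene" or "side" or "wrist"; returns a dict with "pixels" (420x560x3 uint8, red, green, blue), "K" (3x3 intrinsics, pixels), "cam_to_world" (4x4, takes a point from camera to world coordinates); the wrist camera has in their place "T_tool_cam" (4x4, takes a point from camera to tool coordinates, whose origin is the TCP and whose axes are the flange's). Camera axes: x right, y down, z forward; pixel columns grow to the right and rows downward; lengths in m; the calibration is good to about 2 mm. The wrist camera is an equidistant fisheye: a pixel r from the principal point sees the ray r / f radians off the axis. A picture is of the moment at which its call begins: read the wrist's pose just before it. There is no depth.
- ctrl.close_job(): hands the job in; it is judged then, once.
The state is a dict: "time": time; "joint_positions": joint angles; "qd": joint speeds; "joint_torque": joint torques, N m; "position": TCP position; "tool_rot": TCP orientation; "ft_force": force on the tool from outside, world axes, zero at the start; "torque": the same for the moment, N m; "grip_width": opening from 0.0 (shut) to 1.0 (fully open); "grip_force": force on a finger pad.
Only numpy, scipy, OpenCV 4.12 (cv2) and the standard library are available. Lean on these libraries where they do the work, as an engineer would, in place of code of your own. Each camera call takes 0.05 s, during which the arm holds its last target. There are 200 camera calls.

## Task

Refill the leaning candle rack in its burning order: first put the red-capped tube of tea lights into the one-dot pocket, then the yellow-capped one into the two-dot pocket, then the blue-capped one into the three-dot pocket. Each goes in cap up and all the way to the pocket's floor; lower it in gently rather than letting it drop, and let go of it before taking the next. Leave the votive, the pump, the tea-light tray and the closed box as they are.

Things in the scene. Friction and masses are not known exactly. Their poses are not given: they have to be found in the camera images.
- red_tube: Clear tube full of aluminium tea-light cups, with a red cap and red base disc; a plain rigid cylinder 44 mm in diameter and 140 mm tall, the cap being its top 22 mm; about 140 g. It starts standing upright, cap up, on the shelf board. Origin: centre of its underside; z runs up along its axis to the cap.
- yellow_tube: Clear tube full of aluminium tea-light cups, with a yellow cap and yellow base disc; a plain rigid cylinder 44 mm in diameter and 140 mm tall, the cap being its top 22 mm; about 140 g. It starts standing upright, cap up, on the shelf board. Origin: centre of its underside; z runs up along its axis to the cap.
- blue_tube: Clear tube full of aluminium tea-light cups, with a blue cap and blue base disc; a plain rigid cylinder 44 mm in diameter and 140 mm tall, the cap being its top 22 mm; about 140 g. It starts standing upright, cap up, on the shelf board. Origin: centre of its underside; z runs up along its axis to the cap.
- sleeve1: Rack pocket 1: fixed white square sleeve with one black dot on its outer back wall (away from the robot) and on its foot plate in front. Leans 35 degrees from vertical, mouth toward the robot. Inside 56 x 56 mm, 80 mm deep, walls 4 mm; a seated tube stands out 60 mm. Origin: centre of its inner floor, 38 mm above the shelf; z up the leaning axis, out of the mouth; y along the pocket row.
- sleeve2: Rack pocket 2: fixed white square sleeve with two black dots on its outer back wall (away from the robot) and on its foot plate in front. Leans 35 degrees from vertical, mouth toward the robot. Inside 56 x 56 mm, 80 mm deep, walls 4 mm; a seated tube stands out 60 mm. Origin: centre of its inner floor, 38 mm above the shelf; z up the leaning axis, out of the mouth; y along the pocket row.
- sleeve3: Rack pocket 3: fixed white square sleeve with three black dots on its outer back wall (away from the robot) and on its foot plate in front. Leans 35 degrees from vertical, mouth toward the robot. Inside 56 x 56 mm, 80 mm deep, walls 4 mm; a seated tube stands out 60 mm. Origin: centre of its inner floor, 38 mm above the shelf; z up the leaning axis, out of the mouth; y along the pocket row.
- rack: Wooden base plate of the rack, 200 x 350 x 10 mm, fixed on the shelf; it carries the three pockets side by side, 105 mm apart along its y, in any order. Origin: on the shelf board under the middle pocket's floor; z up, its front (where the pockets open) faces -x.
- votive: Smoked glass votive cup, 72 mm wide, 75 mm tall, standing loose; a bystander. Origin: centre of its underside.
- pump: Orange plastic balloon pump lying on the shelf, about 255 mm long, 48 mm high, with a 75 mm wide T handle at one end and a white nozzle at the other; loose, a bystander. Origin: on the shelf under its middle; x runs along it to the nozzle.
- tray: Three-tier stacking tray of aluminium tea-light cups, 170 x 170 mm, 108 mm tall, loose; a bystander. Origin: centre of its underside.
- lid (a joint): Hinged lid of the closed wooden box (150 x 190 mm, about 85 mm tall, a brass knob on the lid); a bystander. 0 = closed, grows as it opens (rad).
- box: The wooden box itself, fixed; a bystander. Origin: centre of its underside.

How it is judged:
On the way, in this order (a step that is already met when the one before it is completed fails the run):
1. the red-capped tube is seated in the one-dot pocket and let go (z of red_tube in the frame of sleeve1 between -0.005 and 0.01 m and x of red_tube in the frame of sleeve1 between -0.012 and 0.012 m and y of red_tube in the frame of sleeve1 between -0.012 and 0.012 m and angle between the z axis of red_tube and the z axis of sleeve1, either way round below 0.25 rad and contact force between the fingers and red_tube below 0.3 N and linear speed of red_tube below 0.03 m/s), for 0.2 s.
2. the yellow-capped tube is seated in the two-dot pocket and let go, the earlier ones still in place (all of step 1 and z of yellow_tube in the frame of sleeve2 between -0.005 and 0.01 m and x of yellow_tube in the frame of sleeve2 between -0.012 and 0.012 m and y of yellow_tube in the frame of sleeve2 between -0.012 and 0.012 m and angle between the z axis of yellow_tube and the z axis of sleeve2, either way round below 0.25 rad and contact force between the fingers and yellow_tube below 0.3 N and linear speed of yellow_tube below 0.03 m/s), for 0.2 s.
3. the blue-capped tube is seated in the three-dot pocket and let go, the earlier ones still in place (all of step 2 and z of blue_tube in the frame of sleeve3 between -0.005 and 0.01 m and x of blue_tube in the frame of sleeve3 between -0.012 and 0.012 m and y of blue_tube in the frame of sleeve3 between -0.012 and 0.012 m and angle between the z axis of blue_tube and the z axis of sleeve3, either way round below 0.25 rad and contact force between the fingers and blue_tube below 0.3 N and linear speed of blue_tube below 0.03 m/s), for 0.2 s.
At the end, for the whole second after the job is handed in: Red-capped tube in the one-dot pocket, yellow-capped in the two-dot pocket, blue-capped in the three-dot pocket, each cap up, its underside's centre within 10 mm of the pocket floor and 12 mm of the pocket axis (each way), within 0.25 rad of the pocket's lean, released and at rest (all of step 3); the robot touches nothing.
It fails at once if a tube is dropped or thrown into its pocket (moves faster than 0.45 m/s inside it) ((z of red_tube in the frame of sleeve1 between -0.01 and 0.07 m and x of red_tube in the frame of sleeve1 between -0.02 and 0.02 m and y of red_tube in the frame of sleeve1 between -0.02 and 0.02 m and linear speed of red_tube above 0.45 m/s) or (z of yellow_tube in the frame of sleeve2 between -0.01 and 0.07 m and x of yellow_tube in the frame of sleeve2 between -0.02 and 0.02 m and y of yellow_tube in the frame of sleeve2 between -0.02 and 0.02 m and linear speed of yellow_tube above 0.45 m/s) or (z of blue_tube in the frame of sleeve3 between -0.01 and 0.07 m and x of blue_tube in the frame of sleeve3 between -0.02 and 0.02 m and y of blue_tube in the frame of sleeve3 between -0.02 and 0.02 m and linear speed of blue_tube above 0.45 m/s)).
It fails at once if the glass votive is moved more than 20 mm or tipped (distance of votive from where it was at the start of the episode above 0.02 m or angle between votive's own z axis and vertical above 0.3 rad).
It fails at once if the pump or the tea-light tray is moved more than 20 mm (distance of any of pump, tray from where it was at the start of the episode above 0.02 m).
It fails at once if the box lid is opened (value of joint lid above 0.1 rad).
It also fails if it takes over 72 s, if anything falls off the work surface, if the arm or the gripper's body presses on something with over 40 N, if the wrist force passes 120 N, or if a joint passes its speed limit or range.

## Working session

There is one attempt and no reset: what is moved stays moved. The work goes in short steps, Python scripts to look and compute and a tool call to move; the robot and the scene stay as the last step left them, time stands still between calls to the robot, and variables do not carry over. Pictures are saved under pics/ and viewed, at most 10 in all, crops included, and the job is handed in when it is done.

Besides the shell and the picture viewer there is one more tool, called as a command line: name --argument value ..., lists and objects as JSON in quotes. send_rows: Moves the arm, as the interface text tells. Its arguments: {"type":"object","properties":{"steps":{"type":"array"},"newtons":{"type":"number"}},"required":["steps"]}

```bash
ls; mkdir -p pics
python3 - <<'E'
from bench import ctrl
import cv2,numpy as np
s=ctrl.get_state();print(s)
for n in("scene","side","wrist"):
    im=ctrl.get_image(n);cv2.imwrite(f"pics/{n}0.png",im["pixels"][:,:,::-1])
    np.savez(f"pics/{n}0.npz",**im)
    print(n,{k:np.round(v,4).tolist() for k,v in im.items() if k!="pixels"})
E
```

```text
pics
{'time': 0.0, 'joint_positions': array([-1.15290605,  0.32186261, -0.07006485,  1.4516594 ,  0.0226238 ,
        1.37081256, -0.05691181]), 'qd': array([-0.0012368 ,  0.00019553, -0.00095091, -0.00159665, -0.0014122 ,
        0.00048593, -0.00134522]), 'joint_torque': array([ 4.83170794e-06, -4.91280627e+01, -4.03932156e-01, -3.12527525e+01,
       -6.40359591e-02,  4.34924173e-02,  1.37326665e-04]), 'position': array([0.25524642, 0.59721472, 0.23544346]), 'tool_rot': array([-6.29911743e-01, -3.07752069e+00,  3.04252410e-03]), 'ft_force': array([ 0.48610461, -1.0705369 , -0.44992496]), 'torque': array([0.00355742, 0.00045918, 0.02599962]), 'grip_force': 0.0, 'grip_width': 0.9984892397679365}
scene {'K': [[501.7818, 0.0, 276.663], [0.0, 501.7818, 210.545], [0.0, 0.0, 1.0]], 'cam_to_world': [[-0.4951, 0.758, -0.4246, 1.2501], [0.8688, 0.4258, -0.2529, 0.3679], [-0.0109, -0.4941, -0.8694, 1.4098], [0.0, 0.0, 0.0, 1.0]]}
side {'K': [[445.6708, 0.0, 273.5639], [0.0, 445.6708, 211.8237], [0.0, 0.0, 1.0]], 'cam_to_world': [[0.8643, 0.3237, -0.3849, 1.2424], [0.5029, -0.5461, 0.67, -1.1824], [0.0066, -0.7726, -0.6348, 1.1443], [0.0, 0.0, 0.0, 1.0]]}
wrist {'K': [[325.1923, 0.0, 280.1196], [0.0, 325.1923, 211.4417], [0.0, 0.0, 1.0]], 'T_tool_cam': [[-0.0015, -0.9552, -0.2958, 0.0824], [1.0, -0.0015, -0.0002, -0.0], [-0.0003, -0.2958, 0.9552, -0.1483], [0.0, 0.0, 0.0, 1.0]]}
```

View pics/scene0.png

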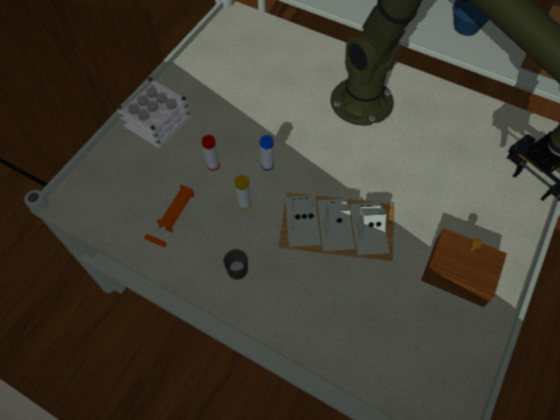

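View pics/side0.png

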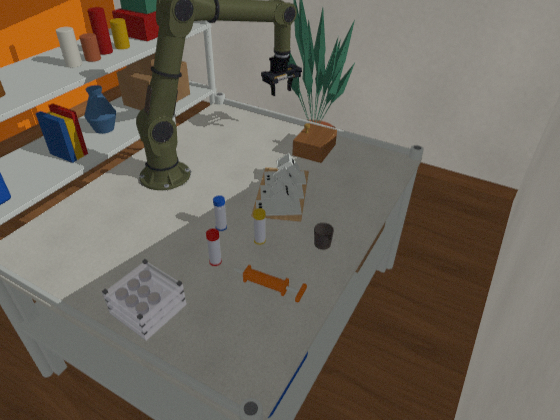

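The scene view shows the red, blue and yellow caps at about (209,142), (267,142) and (242,182). The sleeves are at about (302,220) with three dots, (339,220) with one and (375,224) with two. The side view shows the same layout. Next I'll measure the caps and the rack plate.

```bash
cat > h.py <<'E'
import numpy as np,cv2
def ray(im,uv):
    d=np.linalg.inv(im["K"])@np.array([uv[0],uv[1],1.]);T=im["cam_to_world"];return T[:3,3],T[:3,:3]@d
def onz(im,uv,z):
    o,d=ray(im,uv);return o+d*(z-o[2])/d[2]
def tri(a,ua,b,ub):
    (o1,d1),(o2,d2)=ray(a,ua),ray(b,ub)
    t=np.linalg.lstsq(np.c_[d1,-d2],o2-o1,rcond=None)[0]
    p,q=o1+t[0]*d1,o2+t[1]*d2;return (p+q)/2,np.linalg.norm(p-q)
HUE=dict(red=(172,6,150),yellow=(17,32,130),blue=(105,125,130))
def mask(px,c):
    h,s,v=cv2.split(cv2.cvtColor(px,cv2.COLOR_RGB2HSV));a,b,sm=HUE[c]
    m=((h>=a)|(h<=b) if a>b else (h>=a)&(h<=b))&(s>sm)&(v>50);return m.astype(np.uint8)
def blob(px,c,box):
    x0,y0,x1,y1=box;m=np.zeros(px.shape[:2],np.uint8);m[y0:y1,x0:x1]=mask(px,c)[y0:y1,x0:x1]
    n,l,st,ce=cv2.connectedComponentsWithStats(m);i=1+np.argmax(st[1:,4]);return ce[i],st[i],l==i
E
python3 - <<'E'
from h import *
S=dict(np.load("pics/scene0.npz"));D=dict(np.load("pics/side0.npz"))
bs=dict(red=(195,125,225,160),blue=(252,125,282,160),yellow=(228,165,258,200))
bd=dict(red=(200,222,226,245),blue=(208,190,232,212),yellow=(248,200,272,223))
for c in bs:
    a,sa,_=blob(S["pixels"],c,bs[c]);b,sb,_=blob(D["pixels"],c,bd[c])
    p,e=tri(S,a,D,b);print(c,a.round(1),sa,b.round(1),sb,p.round(4),"gap",round(e,4),onz(S,a,.132).round(3),onz(D,b,.132).round(3))
px=S["pixels"];hsv=cv2.cvtColor(px,cv2.COLOR_RGB2HSV)
m=np.zeros(px.shape[:2],np.uint8);m[185:265,270:405]=((hsv[...,0]<22)&(hsv[...,1]>90)&(hsv[...,2]>50))[185:265,270:405]
cn=np.vstack(cv2.findContours(m,0,2)[0]);r=cv2.approxPolyN(cv2.convexHull(cn),4,ensure_convex=True).reshape(-1,2)
P=np.array([onz(S,u,.01) for u in r]);print(r.tolist(),P.round(3).tolist(),"sides",[round(float(np.linalg.norm(P[i]-P[i-1])),3) for i in range(4)],P.mean(0).round(4))
c=np.hstack([cv2.resize(px[185:265,272:402],None,fx=5,fy=5,interpolation=2)])
cv2.imwrite("pics/rack_s.png",c[...,::-1])
c=cv2.resize(D["pixels"][145:225,240:340],None,fx=6,fy=6,interpolation=2);cv2.imwrite("pics/rack_d.png",c[...,::-1])
E
```

```text
red [208.2 141.5] [202 135  13  14 146] [212.1 234.4] [206 229  13  12 129] [ 0.5102 -0.321   0.1291] gap 0.0022 [ 0.513 -0.319  0.132] [ 0.511 -0.323  0.132]
blue [266.1 141.6] [260 135  13  14 156] [218.6 200.8] [213 196  12  11 101] [ 0.4208 -0.1593  0.1293] gap 0.0014 [ 0.423 -0.158  0.132] [ 0.422 -0.162  0.132]
yellow [241.5 181.7] [235 175  14  15 169] [258.7 213.6] [253 208  13  12 123] [ 0.5879 -0.1478  0.1295] gap 0.0027 [ 0.591 -0.146  0.132] [ 0.588 -0.15   0.132]
[[392, 260], [278, 247], [286, 192], [393, 204]] [[0.545, 0.351, 0.01], [0.677, 0.028, 0.01], [0.491, -0.047, 0.01], [0.362, 0.276, 0.01]] sides [0.198, 0.348, 0.201, 0.348] [0.5185 0.1519 0.01  ]
```

View pics/rack_s.png

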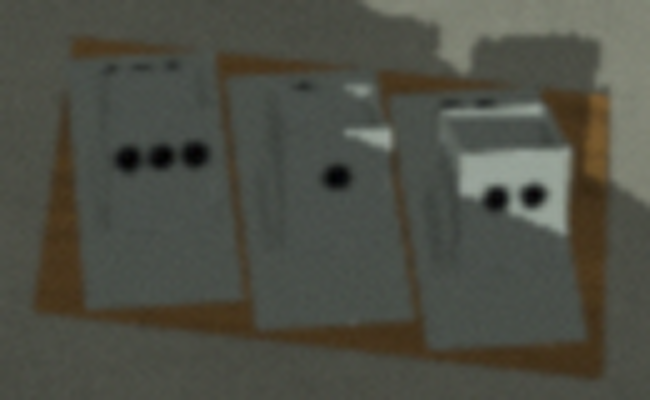

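View pics/rack_d.png

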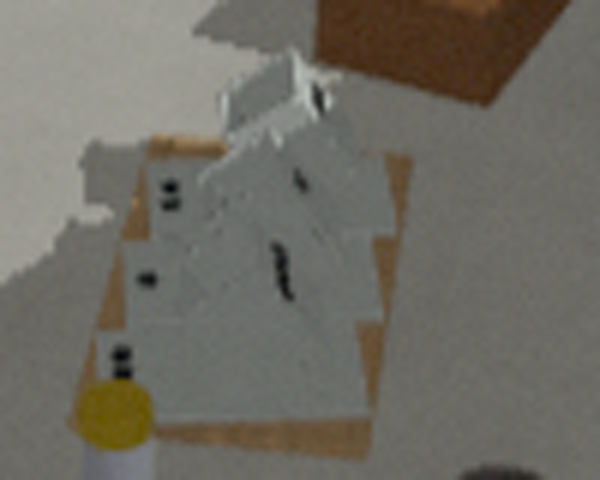

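The crops show three dots on the left pocket (lowest y), one in the middle and two on the right. The plate measures 200 x 350 mm as specified, with its centre at (0.5185, 0.152) and a yaw of about 22°. Now I'll raise the tool, align it with the rack and look from above.

send_rows --steps '[{"tz": -0.95,"turn": -0.94},{"tz": -0.95,"turn": -0.94},{"turn": -0.94,"ty": 0},{"turn": -0.94},{"turn": -0.94},{"turn": -0.94},{"ty": 0}]'

```text
validation failed for argument at $.st...
```

send_rows --steps '[{"ty": -0.8,"tx": -0.15},{"ty": -0.8,"tx": -0.15},{"ty": -0.8,"tx": -0.15},{"ty": -0.8,"tx": -0.15},{"ty": -0.8,"tx": -0.15},{"ty": -0.8,"tx": -0.15},{"ty": -0.8,"tx": -0.15},{"ty": -0.8,"tx": -0.15},{"ty": -0.8,"tx": -0.15},{"ty": -0.8,"tx": -0.15},{"ty": -0.52,"tx": -0.25},{"ty": 0}]'

```text
validation failed for argument at $.st...
```

Run:
```python
from bench import ctrl
import cv2,numpy as np
from scipy.spatial.transform import Rotation as R
s=ctrl.get_state();im=ctrl.get_image("wrist")
print(s["time"],s["position"],R.from_rotvec(s["tool_rot"]).as_matrix().round(3).tolist(),s["joint_positions"].round(2))
np.savez("pics/w1.npz",**im,p=s["position"],r=s["tool_rot"])
cv2.imwrite("pics/w1.png",cv2.resize(im["pixels"],(800,600),interpolation=2)[...,::-1])
```

```text
0.15 [0.25527658 0.59733672 0.23570246] [[-0.92, 0.393, -0.0], [0.393, 0.92, -0.001], [-0.0, -0.001, -1.0]] [-1.15  0.32 -0.07  1.45  0.02  1.37 -0.06]
```

View pics/w1.png

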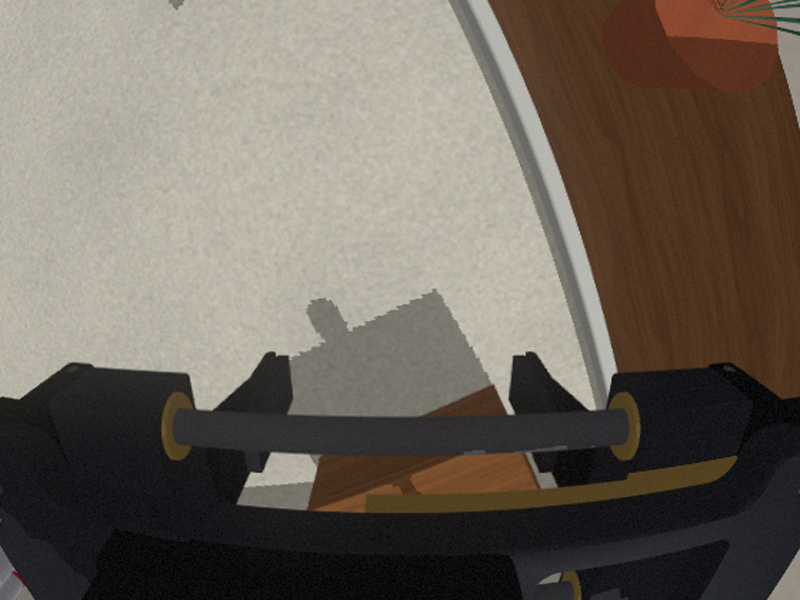

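The move was refused, most likely because every row needs all its fields. The picture is from the start pose and shows the fingers across its lower third (rows above 350 of 600), with the view beyond them clear. I'll resend with complete rows.

send_rows --steps '[{"tx": 0,"ty": 0,"tz": -0.95,"turn": -0.94,"grip": 1},{"tx": 0,"ty": 0,"tz": -0.95,"turn": -0.94,"grip": 1},{"tx": 0,"ty": 0,"tz": 0,"turn": -0.94,"grip": 1},{"tx": 0,"ty": 0,"tz": 0,"turn": -0.94,"grip": 1},{"tx": 0,"ty": 0,"tz": 0,"turn": -0.94,"grip": 1},{"tx": 0,"ty": 0,"tz": 0,"turn": -0.94,"grip": 1},{"tx": 0,"ty": 0,"tz": 0,"turn": 0,"grip": 1}]' --newtons 10

```text
time: 1.08
position: [0.2554, 0.5976, 0.3503]
tool_rot: [0.597, -3.084, 0.0]
ft_force: [0.2, 0.7, 0.1]
grip_width: 0.999
grip_force: 0.0
```

send_rows --steps '[{"tx": -0.15,"ty": -0.8,"tz": 0,"turn": 0,"grip": 1},{"tx": -0.15,"ty": -0.8,"tz": 0,"turn": 0,"grip": 1},{"tx": -0.15,"ty": -0.8,"tz": 0,"turn": 0,"grip": 1},{"tx": -0.15,"ty": -0.8,"tz": 0,"turn": 0,"grip": 1},{"tx": -0.15,"ty": -0.8,"tz": 0,"turn": 0,"grip": 1},{"tx": -0.15,"ty": -0.8,"tz": 0,"turn": 0,"grip": 1},{"tx": -0.15,"ty": -0.8,"tz": 0,"turn": 0,"grip": 1},{"tx": -0.15,"ty": -0.8,"tz": 0,"turn": 0,"grip": 1},{"tx": -0.15,"ty": -0.8,"tz": 0,"turn": 0,"grip": 1},{"tx": -0.15,"ty": -0.8,"tz": 0,"turn": 0,"grip": 1},{"tx": -0.25,"ty": -0.5,"tz": 0,"turn": 0,"grip": 1},{"tx": 0,"ty": 0,"tz": 0,"turn": 0,"grip": 1}]'

```text
time: 2.58
position: [0.5452, 0.161, 0.3502]
tool_rot: [0.587, -3.086, 0.002]
ft_force: [-0.2, 0.1, -0.3]
grip_width: 0.998
grip_force: 0.0
```

Run:
```python
from bench import ctrl
import cv2,numpy as np
from scipy.spatial.transform import Rotation as R
s=ctrl.get_state();im=ctrl.get_image("wrist")
print(s["time"],s["position"],R.from_rotvec(s["tool_rot"]).as_matrix().round(3).tolist(),s["joint_positions"].round(2))
np.savez("pics/w2.npz",**im,p=s["position"],r=s["tool_rot"])
g=cv2.resize(im["pixels"][100:300,140:420],(784,560),interpolation=2)
g=np.clip(g.astype(float)*1.6,0,255).astype(np.uint8)
cv2.imwrite("pics/w2.png",g[...,::-1])
```

```text
2.575 [0.54516657 0.16099417 0.35024234] [[-0.93, -0.367, 0.0], [-0.367, 0.93, -0.001], [0.0, -0.001, -1.0]] [-0.53  0.11  0.22  1.48 -0.02  1.55  1.63]
```

View pics/w2.png

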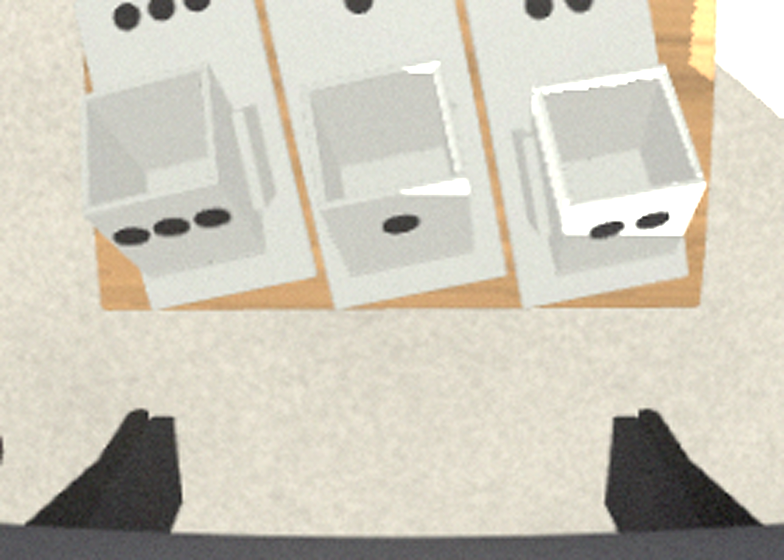

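The overhead view shows all three mouths, in order 3, 1, 2 from left to right. Their back lips run in the crop from (88,208) to (217,182), (323,207) to (470,190) and (563,207) to (705,183). They are yawed relative to the plate, so I'll measure each sleeve separately.

```bash
cat >> h.py <<'E'
from scipy.spatial.transform import Rotation as R
def wonz(w,uv,z):
    K=w["K"];d=np.array([uv[0]-K[0,2],uv[1]-K[1,2]]);r=np.hypot(*d);th=r/K[0,0]
    c=np.r_[d/r*np.sin(th),np.cos(th)];T=w["T_tool_cam"];M=R.from_rotvec(w["r"]).as_matrix()
    o=w["p"]+M@T[:3,3];v=M@(T[:3,:3]@c);return o+v*(z-o[2])/v[2]
E
python3 - <<'E'
from h import *
w=dict(np.load("pics/w2.npz"));f=lambda u,z:wonz(w,(140+u[0]/2.8,100+u[1]/2.8),z)
C={3:[(88,208),(217,182),(85,93),(207,68)],1:[(323,207),(470,190),(303,88),(440,63)],2:[(566,207),(705,185),(532,90),(667,67)]}
for k,c in C.items():
    p=[f(u,z) for u,z in zip(c,(.1219,.1219,.0852,.0852))]
    b=p[1]-p[0];g=p[3]-p[2];m=sum(p)/4;dd=(p[0]+p[1]-p[2]-p[3])/2
    yw=lambda v:np.degrees(np.arctan2(-v[0],v[1])).round(1)
    print(k,"widths",np.linalg.norm(b).round(4),np.linalg.norm(g).round(4),"depth(52.4)",np.linalg.norm(dd[:2]).round(4),"yaw",yw(b),yw(g),np.degrees(np.arctan2(dd[1],dd[0])).round(1),"mouthctr",m.round(4))
for u in[(100,310),(700,307)]:print("plate",f(u,.01).round(3))
for k,c in {3:[(153,308),(316,275)],1:[(337,308),(505,274)],2:[(524,307),(688,275)]}.items():
    a,b=[f(u,.013) for u in c];print("foot",k,np.linalg.norm(b-a).round(3),np.degrees(np.arctan2(-(b-a)[0],(b-a)[1])).round(1))
E
```

```text
3 widths 0.0595 0.0601 depth(52.4) 0.0491 yaw 31.2 30.0 34.0 mouthctr [0.5458 0.0445 0.1036]
1 widths 0.0622 0.0627 depth(52.4) 0.0514 yaw 28.2 31.7 34.0 mouthctr [0.5088 0.1427 0.1036]
2 widths 0.0629 0.0649 depth(52.4) 0.0493 yaw 31.6 33.1 32.8 mouthctr [0.4695 0.2388 0.1036]
plate [0.671 0.027 0.01 ]
plate [0.541 0.352 0.01 ]
foot 3 0.096 32.9
foot 1 0.095 33.4
foot 2 0.097 32.9
```

The pockets are yawed about 33°, with mouth centres at (0.546,0.045), (0.508,0.1425) and (0.469,0.2395). They are 105 mm apart, as stated. My plan is to grip a tube near its top, tilt it in the jaws by pressing it flush against the sleeve's outer back wall, then slide it in along the leaning axis. First I'll go to the red tube.

send_rows --steps '[{"tx": 0,"ty": 0,"tz": 0,"turn": -0.72,"grip": 1},{"tx": 0,"ty": 0,"tz": 0,"turn": -0.72,"grip": 1},{"tx": 0.49,"ty": -0.64,"tz": 0.15,"turn": 0,"grip": 1},{"tx": 0.49,"ty": -0.64,"tz": 0.15,"turn": 0,"grip": 1},{"tx": 0.49,"ty": -0.64,"tz": 0.15,"turn": 0,"grip": 1},{"tx": 0.49,"ty": -0.64,"tz": 0.15,"turn": 0,"grip": 1},{"tx": 0.49,"ty": -0.64,"tz": 0.15,"turn": 0,"grip": 1},{"tx": 0.49,"ty": -0.64,"tz": 0.15,"turn": 0,"grip": 1},{"tx": 0.49,"ty": -0.64,"tz": 0.15,"turn": 0,"grip": 1},{"tx": 0.49,"ty": -0.64,"tz": 0.15,"turn": 0,"grip": 1},{"tx": 0.49,"ty": -0.64,"tz": 0.15,"turn": 0,"grip": 1},{"tx": 0.49,"ty": -0.64,"tz": 0.15,"turn": 0,"grip": 1}]'

```text
time: 4.12
position: [0.5115, -0.2961, 0.2633]
tool_rot: [0.897, -3.003, 0.004]
ft_force: [1.1, 1.2, 0.9]
grip_width: 1.002
grip_force: 0.0
```

```bash
cat >> h.py <<'E'
YAW=np.radians(33);U=np.array([np.cos(YAW),np.sin(YAW),0]);V=np.array([-U[1],U[0],0]);Z=np.array([0,0,1.])
M={3:(.546,.045),1:(.508,.1425),2:(.469,.2395)}
TUBE=dict(red=(.507,-.321),yellow=(.585,-.148),blue=(.418,-.159))
def F(k):return np.r_[M[k],.038]+.0459*U
a=np.radians(35);XS=U*np.cos(a)+Z*np.sin(a);ZS=-U*np.sin(a)+Z*np.cos(a)
# TCP targets (grasp point is 5 mm above the TCP); H = grasp height on the tube
H=.115
def tcp_in(k,sx,s):return F(k)+XS*sx+ZS*(s+H)-Z*.005
def tcp_tilt(k,th,s=.055,sx=.032):
    t=np.radians(th);P=F(k)+XS*sx+ZS*s
    return P+.022*(U*np.cos(t)+Z*np.sin(t))+H*(-U*np.sin(t)+Z*np.cos(t))-Z*.005
def path(s,pts):
    p=np.array(s["position"]);Rm=R.from_rotvec(s["tool_rot"]).as_matrix()
    print("t",round(s["time"],2),"pos",p.round(4),"yawerr deg",np.degrees(np.arctan2(-Rm[0,1],Rm[1,1])-YAW).round(2))
    for q in pts:print("  d units",((Rm.T@(q-p))/.06).round(3),"->",q.round(4));p=q
E
python3 - <<'E'
from h import *;from bench import ctrl
path(ctrl.get_state(),[np.r_[TUBE["red"],.11]])
print("tilt path from back (rel. units)")
s=ctrl.get_state()
path(s,[np.r_[TUBE["red"],.3],tcp_tilt(1,0)+Z*.08+U*.02]+[tcp_tilt(1,0)+U*.005]+[tcp_tilt(1,t) for t in(6,12,18,24,30,35)]+[tcp_tilt(1,35)-XS*.004])
E
```

```text
t 4.12 pos [ 0.5115 -0.2961  0.2633] yawerr deg 0.27
  d units [ 0.269 -0.306  2.557] -> [ 0.507 -0.321  0.11 ]
tilt path from back (rel. units)
t 4.12 pos [ 0.5115 -0.2961  0.2633] yawerr deg 0.27
  d units [ 0.295 -0.306 -0.609] -> [ 0.507 -0.321  0.3  ]
  d units [-5.629  6.443  0.097] -> [0.5772 0.1875 0.2914]
  d units [2.390e-01 1.000e-03 1.335e+00] -> [0.5647 0.1793 0.2114]
  d units [ 0.286  0.001 -0.026] -> [0.5503 0.17   0.2131]
  d units [ 0.204  0.001 -0.005] -> [0.54   0.1633 0.2135]
  d units [0.204 0.001 0.017] -> [0.5298 0.1566 0.2126]
  d units [0.201 0.001 0.038] -> [0.5196 0.1501 0.2104]
  d units [0.196 0.001 0.058] -> [0.5098 0.1437 0.207 ]
  d units [0.158 0.001 0.064] -> [0.5018 0.1385 0.2032]
  d units [0.054 0.    0.039] -> [0.4991 0.1367 0.2009]
```

send_rows --steps '[{"tx": 0,"ty": 0,"tz": 0,"turn": 0,"grip": 1}]'

```text
time: 4.25
position: [0.5112, -0.2957, 0.2632]
tool_rot: [0.896, -3.005, 0.0]
ft_force: [0.3, -0.1, 1.3]
grip_width: 1.001
grip_force: 0.0
```

Run:
```python
from h import *;from bench import ctrl
path(ctrl.get_state(),[np.r_[TUBE["red"],.11]])
```

```text
t 4.25 pos [ 0.5112 -0.2957  0.2632] yawerr deg 0.22
  d units [ 0.274 -0.319  2.555] -> [ 0.507 -0.321  0.11 ]
```

send_rows --steps '[{"tx": 0.27,"ty": -0.32,"tz": 0,"turn": 0,"grip": 1},{"tx": 0,"ty": 0,"tz": 0.55,"turn": 0,"grip": 1},{"tx": 0,"ty": 0,"tz": 0.55,"turn": 0,"grip": 1},{"tx": 0,"ty": 0,"tz": 0.55,"turn": 0,"grip": 1},{"tx": 0,"ty": 0,"tz": 0.5,"turn": 0,"grip": 1},{"tx": 0,"ty": 0,"tz": 0.4,"turn": 0,"grip": 1},{"tx": 0,"ty": 0,"tz": 0,"turn": 0,"grip": 0.4},{"tx": 0,"ty": 0,"tz": 0,"turn": 0,"grip": 0.3},{"tx": 0,"ty": 0,"tz": 0,"turn": 0,"grip": 0.3},{"tx": 0,"ty": 0,"tz": 0,"turn": 0,"grip": 0.3}]' --newtons 12

```text
time: 5.5
position: [0.5097, -0.3194, 0.1121]
tool_rot: [0.906, -3.004, 0.004]
ft_force: [-0.1, -0.2, 0.0]
grip_width: 0.633
grip_force: 0.0
```

send_rows --steps '[{"tx": 0,"ty": 0,"tz": 0,"turn": 0,"grip": 0.3},{"tx": 0,"ty": 0,"tz": 0,"turn": 0,"grip": 0.3},{"tx": 0,"ty": 0,"tz": 0,"turn": 0,"grip": 0.3},{"tx": 0,"ty": 0,"tz": 0,"turn": 0,"grip": 0.3}]'

```text
time: 6.0
position: [0.5093, -0.3195, 0.1114]
tool_rot: [0.905, -3.003, 0.003]
ft_force: [0.2, 0.5, 2.8]
grip_width: 0.503
grip_force: 12.0
```

Gripped at 44 mm. Next I'll lift the tube and carry it behind pocket 1.

send_rows --steps '[{"tx": 0,"ty": 0,"tz": -0.25,"turn": 0,"grip": 0.3},{"tx": 0,"ty": 0,"tz": -0.6,"turn": 0,"grip": 0.3},{"tx": 0,"ty": 0,"tz": -0.75,"turn": 0,"grip": 0.3},{"tx": 0,"ty": 0,"tz": -0.75,"turn": 0,"grip": 0.3},{"tx": 0,"ty": 0,"tz": -0.75,"turn": 0,"grip": 0.3},{"tx": -0.2,"ty": 0.25,"tz": 0,"turn": 0,"grip": 0.3},{"tx": -0.37,"ty": 0.43,"tz": 0,"turn": 0,"grip": 0.3},{"tx": -0.37,"ty": 0.43,"tz": 0,"turn": 0,"grip": 0.3},{"tx": -0.37,"ty": 0.43,"tz": 0,"turn": 0,"grip": 0.3},{"tx": -0.37,"ty": 0.43,"tz": 0,"turn": 0,"grip": 0.3},{"tx": -0.37,"ty": 0.43,"tz": 0,"turn": 0,"grip": 0.3},{"tx": -0.37,"ty": 0.43,"tz": 0,"turn": 0,"grip": 0.3}]'

```text
time: 7.5
position: [0.5363, -0.0948, 0.2951]
tool_rot: [0.906, -3.0, 0.001]
ft_force: [-0.5, 0.5, -1.9]
grip_width: 0.504
grip_force: 12.0
```

send_rows --steps '[{"tx": -0.37,"ty": 0.43,"tz": 0,"turn": 0,"grip": 0.3},{"tx": -0.37,"ty": 0.43,"tz": 0,"turn": 0,"grip": 0.3},{"tx": -0.37,"ty": 0.43,"tz": 0,"turn": 0,"grip": 0.3},{"tx": -0.37,"ty": 0.43,"tz": 0,"turn": 0,"grip": 0.3},{"tx": -0.37,"ty": 0.43,"tz": 0,"turn": 0,"grip": 0.3},{"tx": -0.37,"ty": 0.43,"tz": 0,"turn": 0,"grip": 0.3},{"tx": -0.37,"ty": 0.43,"tz": 0,"turn": 0,"grip": 0.3},{"tx": -0.3,"ty": 0.3,"tz": 0,"turn": 0,"grip": 0.3},{"tx": 0,"ty": 0,"tz": 0,"turn": 0,"grip": 0.3}]'

```text
time: 8.62
position: [0.5704, 0.1678, 0.2938]
tool_rot: [0.912, -2.998, -0.0]
ft_force: [0.4, -0.9, -1.5]
grip_width: 0.506
grip_force: 12.0
```

```bash
sed -i 's/^H=.115/H=.116/' h.py
python3 - <<'E'
from h import *;from bench import ctrl
path(ctrl.get_state(),[tcp_tilt(1,0)+Z*.07+U*.02,tcp_tilt(1,0)+U*.01]+[tcp_tilt(1,t) for t in(6,12,18,24,30,35)]+[tcp_tilt(1,35)-XS*.004])
E
```

```text
t 8.62 pos [0.5704 0.1678 0.2938] yawerr deg 0.85
  d units [-0.279  0.208  0.189] -> [0.5772 0.1875 0.2824]
  d units [ 0.158 -0.     1.168] -> [0.5689 0.182  0.2124]
  d units [ 0.371  0.006 -0.025] -> [0.5502 0.1699 0.2141]
  d units [ 0.206  0.003 -0.005] -> [0.5398 0.1632 0.2144]
  d units [0.205 0.003 0.017] -> [0.5295 0.1565 0.2135]
  d units [0.202 0.003 0.038] -> [0.5193 0.1498 0.2113]
  d units [0.197 0.003 0.059] -> [0.5094 0.1434 0.2079]
  d units [0.159 0.002 0.065] -> [0.5013 0.1382 0.204 ]
  d units [0.054 0.001 0.039] -> [0.4986 0.1364 0.2018]
```

send_rows --steps '[{"tx": -0.28,"ty": 0.2,"tz": 0.19,"turn": 0.1,"grip": 0.3},{"tx": 0.08,"ty": 0,"tz": 0.58,"turn": 0,"grip": 0.3},{"tx": 0.08,"ty": 0,"tz": 0.58,"turn": 0,"grip": 0.3},{"tx": 0.19,"ty": 0,"tz": -0.01,"turn": 0,"grip": 0.3},{"tx": 0.19,"ty": 0,"tz": -0.01,"turn": 0,"grip": 0.3},{"tx": 0.21,"ty": 0,"tz": 0,"turn": 0,"grip": 0.3},{"tx": 0.2,"ty": 0,"tz": 0.02,"turn": 0,"grip": 0.3},{"tx": 0.2,"ty": 0,"tz": 0.04,"turn": 0,"grip": 0.3},{"tx": 0.2,"ty": 0,"tz": 0.06,"turn": 0,"grip": 0.3},{"tx": 0.16,"ty": 0,"tz": 0.06,"turn": 0,"grip": 0.3},{"tx": 0.05,"ty": 0,"tz": 0.04,"turn": 0,"grip": 0.3}]' --newtons 10

```text
time: 10.0
position: [0.4993, 0.1323, 0.2021]
tool_rot: [0.883, -3.008, 0.003]
ft_force: [0.3, -0.3, 1.2]
grip_width: 0.502
grip_force: 10.0
```

```bash
cat >> h.py <<'E'
def look(tag,boxs,boxd,f=4):
    from bench import ctrl
    out=[]
    for n,b in(("scene",boxs),("side",boxd)):
        im=ctrl.get_image(n);np.savez(f"pics/{tag}_{n}.npz",**im);x0,y0,x1,y1=b
        out.append(cv2.convertScaleAbs(cv2.resize(im["pixels"][y0:y1,x0:x1],(390,390),interpolation=2),alpha=1.5))
    cv2.imwrite(f"pics/{tag}.png",np.hstack(out)[...,::-1])
E
python3 - <<'E'
from h import *;from bench import ctrl
s=ctrl.get_state();path(s,[tcp_tilt(1,35)-XS*.004]);print(s["ft_force"],s["grip_width"])
look("t1",(280,140,410,270),(225,115,325,215))
E
```

```text
t 10.0 pos [0.4993 0.1323 0.2021] yawerr deg -0.28
  d units [-0.027  0.065  0.005] -> [0.4986 0.1364 0.2018]
[ 0.33336185 -0.3287325   1.19258473] 0.5016672157389883
```

View pics/t1.png

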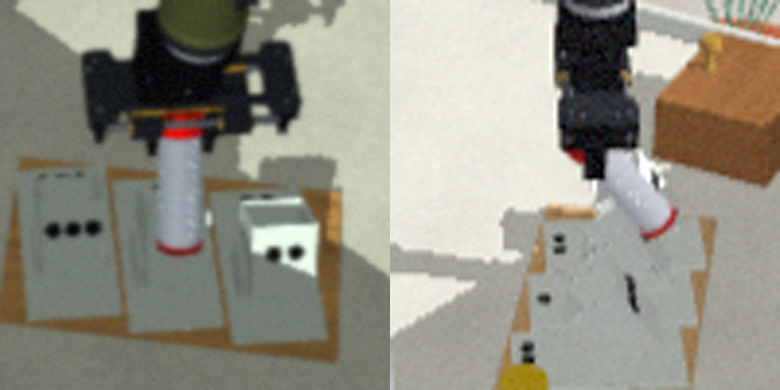

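The tube is tilted against the back wall. In the crops its base is at about (180,248) in the scene view and (658,220) in the side view. I'll check the tilt by triangulating the base, then work out the path in.

Run:
```python
from h import *;from bench import ctrl
S=dict(np.load("pics/t1_scene.npz"));D=dict(np.load("pics/t1_side.npz"))
p,e=tri(S,(280+180/3,140+247/3),D,(225+(656-390)/3.9,115+220/3.9))
s=ctrl.get_state();g=s["position"]+Z*.005
d=g-p;print("base",p.round(4),"gap",round(e,4),"exp",(F(1)+XS*.054+ZS*.055).round(4),"len",np.linalg.norm(d).round(4),"tilt",np.degrees(np.arctan2(-d@U,d[2])).round(1),"lat",(d@V).round(4))
path(s,[tcp_in(1,.062,.055),tcp_in(1,.062,.10),tcp_in(1,0,.10),tcp_in(1,0,.06),tcp_in(1,0,.02),tcp_in(1,0,.0)])
```

```text
base [0.5576 0.1717 0.1127] gap 0.0046 exp [0.5571 0.1744 0.114 ] len 0.1175 tilt 36.5 lat -0.0013
t 10.1 pos [0.4997 0.1325 0.2021] yawerr deg -0.26
  d units [-0.183  0.065 -0.109] -> [0.5068 0.1417 0.2086]
  d units [ 0.434 -0.002 -0.611] -> [0.4852 0.1277 0.2455]
  d units [ 0.842 -0.004  0.598] -> [0.4426 0.1    0.2099]
  d units [-0.386  0.002  0.544] -> [0.4618 0.1125 0.1772]
  d units [-0.386  0.002  0.544] -> [0.4811 0.125  0.1444]
  d units [-0.193  0.001  0.272] -> [0.4907 0.1313 0.128 ]
```

The tilt is 36.5° and the base is within 3 mm of where I expected it. Now I'll grip harder, clear the lip and line up over the mouth.

send_rows --steps '[{"tx": 0,"ty": 0,"tz": 0,"turn": 0,"grip": 0.3},{"tx": -0.18,"ty": 0.06,"tz": -0.11,"turn": 0,"grip": 0.3},{"tx": 0.22,"ty": 0,"tz": -0.3,"turn": 0,"grip": 0.3},{"tx": 0.22,"ty": 0,"tz": -0.3,"turn": 0,"grip": 0.3},{"tx": 0.28,"ty": 0,"tz": 0.2,"turn": 0,"grip": 0.3},{"tx": 0.28,"ty": 0,"tz": 0.2,"turn": 0,"grip": 0.3},{"tx": 0.28,"ty": 0,"tz": 0.2,"turn": 0,"grip": 0.3},{"tx": 0,"ty": 0,"tz": 0,"turn": 0,"grip": 0.3}]' --newtons 25

```text
time: 11.1
position: [0.4418, 0.0995, 0.2096]
tool_rot: [0.882, -3.008, 0.003]
ft_force: [0.6, 0.0, -1.1]
grip_width: 0.498
grip_force: 25.0
```

Run:
```python
from h import *;from bench import ctrl
s=ctrl.get_state();print(s["ft_force"],s["grip_width"])
path(s,[tcp_in(1,0,.10),tcp_in(1,0,.06),tcp_in(1,0,.02),tcp_in(1,0,.0)])
look("t2",(280,140,410,270),(225,115,325,215))
```

```text
[ 0.62623054  0.00213305 -1.14329873] 0.4982812793333278
t 11.1 pos [0.4418 0.0995 0.2096] yawerr deg -0.31
  d units [-0.015 -0.    -0.006] -> [0.4426 0.1    0.2099]
  d units [-0.386  0.002  0.543] -> [0.4618 0.1125 0.1772]
  d units [-0.386  0.002  0.543] -> [0.4811 0.125  0.1444]
  d units [-0.193  0.001  0.272] -> [0.4907 0.1313 0.128 ]
```

View pics/t2.png

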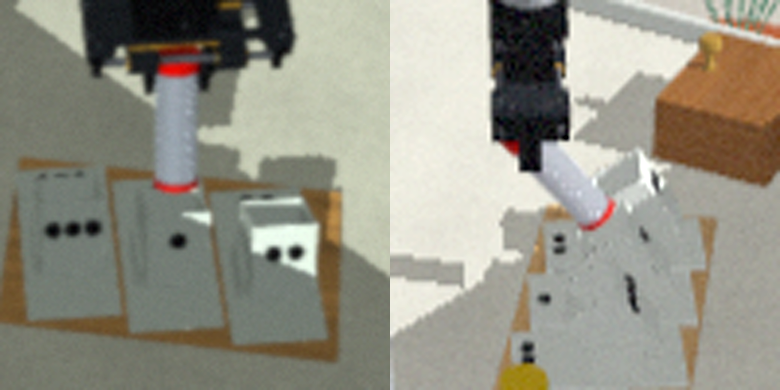

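The tube is tilted and lined up over mouth 1, with its base at about (175,187) in the scene crop and (597,215) in the side crop. Now I'll insert it.

send_rows --steps '[{"tx": -0.1,"ty": 0,"tz": 0.14,"turn": 0,"grip": 0.3},{"tx": -0.1,"ty": 0,"tz": 0.14,"turn": 0,"grip": 0.3},{"tx": -0.1,"ty": 0,"tz": 0.14,"turn": 0,"grip": 0.3},{"tx": -0.1,"ty": 0,"tz": 0.14,"turn": 0,"grip": 0.3},{"tx": -0.1,"ty": 0,"tz": 0.14,"turn": 0,"grip": 0.3}]' --newtons 15

```text
time: 11.82
position: [0.468, 0.1165, 0.1667]
tool_rot: [0.884, -3.008, 0.002]
ft_force: [0.2, -0.9, -1.3]
grip_width: 0.501
grip_force: 15.0
```

send_rows --steps '[{"tx": -0.1,"ty": 0,"tz": 0.14,"turn": 0,"grip": 0.3},{"tx": -0.1,"ty": 0,"tz": 0.14,"turn": 0,"grip": 0.3},{"tx": -0.1,"ty": 0,"tz": 0.14,"turn": 0,"grip": 0.3}]'

```text
time: 12.2
position: [0.4831, 0.1261, 0.1416]
tool_rot: [0.884, -3.009, 0.002]
ft_force: [0.3, -0.3, -0.8]
grip_width: 0.503
grip_force: 15.0
```

Run:
```python
from h import *;from bench import ctrl
s=ctrl.get_state();print(s["ft_force"],s["grip_width"])
path(s,[tcp_in(1,0,.02),tcp_in(1,0,.0)])
```

```text
[ 0.27657859 -0.30460722 -0.77991971] 0.5031872131721634
t 12.2 pos [0.4831 0.1261 0.1416] yawerr deg -0.26
  d units [ 0.039  0.003 -0.046] -> [0.4811 0.125  0.1444]
  d units [-0.193  0.001  0.272] -> [0.4907 0.1313 0.128 ]
```

send_rows --steps '[{"tx": -0.05,"ty": 0,"tz": 0.07,"turn": 0,"grip": 0.3},{"tx": -0.05,"ty": 0,"tz": 0.07,"turn": 0,"grip": 0.3},{"tx": -0.05,"ty": 0,"tz": 0.07,"turn": 0,"grip": 0.3},{"tx": 0,"ty": 0,"tz": 0,"turn": 0,"grip": 0.3}]' --newtons 8

```text
time: 12.7
position: [0.4906, 0.1308, 0.1297]
tool_rot: [0.884, -3.009, 0.003]
ft_force: [-0.7, -0.2, -1.0]
grip_width: 0.501
grip_force: 8.0
```

send_rows --steps '[{"tx": -0.03,"ty": 0,"tz": 0.04,"turn": 0,"grip": 0.3},{"tx": -0.03,"ty": 0,"tz": 0.04,"turn": 0,"grip": 0.3},{"tx": 0,"ty": 0,"tz": 0,"turn": 0,"grip": 0.3}]'

```text
time: 13.08
position: [0.4934, 0.1322, 0.1262]
tool_rot: [0.884, -3.009, 0.004]
ft_force: [-3.9, -2.7, 9.0]
grip_width: 0.5
grip_force: 8.0
```

The 9 N upward force shows the tube is on the floor. Now I'll release it and go straight up.

send_rows --steps '[{"tx": 0,"ty": 0,"tz": 0,"turn": 0,"grip": 0.6},{"tx": 0,"ty": 0,"tz": 0,"turn": 0,"grip": 0.8},{"tx": 0,"ty": 0,"tz": 0,"turn": 0,"grip": 0.95},{"tx": 0,"ty": 0,"tz": 0,"turn": 0,"grip": 0.95},{"tx": 0,"ty": 0,"tz": 0,"turn": 0,"grip": 0.95},{"tx": 0,"ty": 0,"tz": 0,"turn": 0,"grip": 0.95},{"tx": 0,"ty": 0,"tz": -0.3,"turn": 0,"grip": 0.95},{"tx": 0,"ty": 0,"tz": -0.6,"turn": 0,"grip": 0.95},{"tx": 0,"ty": 0,"tz": -0.7,"turn": 0,"grip": 0.95},{"tx": 0,"ty": 0,"tz": -0.7,"turn": 0,"grip": 0.95},{"tx": 0,"ty": 0,"tz": -0.6,"turn": 0,"grip": 0.95}]'

```text
time: 14.45
position: [0.4944, 0.1334, 0.302]
tool_rot: [0.885, -3.012, 0.003]
ft_force: [0.3, 0.2, 0.0]
grip_width: 0.949
grip_force: 0.0
```

Run:
```python
from h import *;from bench import ctrl
s=ctrl.get_state()
path(s,[np.r_[TUBE["yellow"],.29],np.r_[TUBE["yellow"],.11]])
look("t3",(280,140,410,270),(225,115,325,215))
S=dict(np.load("pics/t3_scene.npz"));D=dict(np.load("pics/t3_side.npz"))
a,sa,_=blob(S["pixels"],"red",(300,160,380,240));b,sb,_=blob(D["pixels"],"red",(240,120,320,215))
p,e=tri(S,a,D,b);r=p-F(1);print(a,sa,b,sb,"cap in sleeve1 (x,y,z; expect ~-.006,0,.132):",(r@XS).round(4),(r@V).round(4),(r@ZS).round(4),round(e,4))
```

```text
t 14.45 pos [0.4944 0.1334 0.302 ] yawerr deg -0.25
  d units [ 1.266 -4.761  0.209] -> [ 0.585 -0.148  0.29 ]
  d units [-0.009  0.003  3.   ] -> [ 0.585 -0.148  0.11 ]
[337. 189.] [330 185  15   9 125] [269.43055556 167.31944444] [265 163  10  10  72] cap in sleeve1 (x,y,z; expect ~-.006,0,.132): -0.0149 -0.0025 0.1307 0.0014
```

The red tube is seated: its cap is 131 mm up the sleeve axis, as expected. Next is yellow.

send_rows --steps '[{"tx": 0.1,"ty": -0.35,"tz": 0,"turn": 0,"grip": 0.95},{"tx": 0.13,"ty": -0.49,"tz": 0,"turn": 0,"grip": 0.95},{"tx": 0.13,"ty": -0.49,"tz": 0,"turn": 0,"grip": 0.95},{"tx": 0.13,"ty": -0.49,"tz": 0,"turn": 0,"grip": 0.95},{"tx": 0.13,"ty": -0.49,"tz": 0,"turn": 0,"grip": 0.95},{"tx": 0.13,"ty": -0.49,"tz": 0,"turn": 0,"grip": 0.95},{"tx": 0.13,"ty": -0.49,"tz": 0,"turn": 0,"grip": 0.95},{"tx": 0.13,"ty": -0.49,"tz": 0,"turn": 0,"grip": 0.95},{"tx": 0.13,"ty": -0.49,"tz": 0,"turn": 0,"grip": 0.95},{"tx": 0.13,"ty": -0.49,"tz": 0,"turn": 0,"grip": 0.95},{"tx": 0,"ty": 0,"tz": 0.2,"turn": 0,"grip": 0.95},{"tx": 0,"ty": 0,"tz": 0,"turn": 0,"grip": 0.95}]'

```text
time: 16.05
position: [0.5836, -0.1471, 0.2857]
tool_rot: [0.884, -3.006, -0.001]
ft_force: [-0.6, 0.6, 0.5]
grip_width: 0.949
grip_force: 0.0
```

Run:
```python
from h import *;from bench import ctrl
path(ctrl.get_state(),[np.r_[TUBE["yellow"],.111]])
```

```text
t 16.05 pos [ 0.5836 -0.1471  0.2857] yawerr deg -0.21
  d units [-0.032 -0.033  2.911] -> [ 0.585 -0.148  0.111]
```

send_rows --steps '[{"tx": -0.03,"ty": -0.03,"tz": 0.5,"turn": 0,"grip": 0.95},{"tx": 0,"ty": 0,"tz": 0.55,"turn": 0,"grip": 0.95},{"tx": 0,"ty": 0,"tz": 0.55,"turn": 0,"grip": 0.95},{"tx": 0,"ty": 0,"tz": 0.5,"turn": 0,"grip": 0.95},{"tx": 0,"ty": 0,"tz": 0.46,"turn": 0,"grip": 0.95},{"tx": 0,"ty": 0,"tz": 0.35,"turn": 0,"grip": 0.95},{"tx": 0,"ty": 0,"tz": 0,"turn": 0,"grip": 0.3},{"tx": 0,"ty": 0,"tz": 0,"turn": 0,"grip": 0.3},{"tx": 0,"ty": 0,"tz": 0,"turn": 0,"grip": 0.3},{"tx": 0,"ty": 0,"tz": 0,"turn": 0,"grip": 0.3},{"tx": 0,"ty": 0,"tz": 0,"turn": 0,"grip": 0.3},{"tx": 0,"ty": 0,"tz": 0,"turn": 0,"grip": 0.3}]' --newtons 12

```text
time: 17.55
position: [0.5864, -0.1492, 0.113]
tool_rot: [0.884, -3.01, 0.003]
ft_force: [-0.7, 0.7, 2.9]
grip_width: 0.504
grip_force: 12.0
```

send_rows --steps '[{"tx": 0,"ty": 0,"tz": 0,"turn": 0,"grip": 0.3},{"tx": 0,"ty": 0,"tz": 0,"turn": 0,"grip": 0.3}]'

```text
time: 17.8
position: [0.5864, -0.1492, 0.113]
tool_rot: [0.884, -3.01, 0.003]
ft_force: [-1.6, 0.4, 4.1]
grip_width: 0.504
grip_force: 12.0
```

Run:
```python
from h import *;from bench import ctrl
s=ctrl.get_state();print(s["grip_width"],s["grip_force"])
p=s["position"]
path(s,[np.r_[p[:2],.35],np.r_[(tcp_tilt(2,0)+U*.02)[:2],.35],tcp_tilt(2,0)+U*.01]+[tcp_tilt(2,t) for t in(6,12,18,24,30,35)]+[tcp_tilt(2,35)-XS*.004])
```

```text
0.5037001975116273 11.97058599209413
t 17.8 pos [ 0.5864 -0.1492  0.113 ] yawerr deg -0.25
  d units [ 2.00e-02 -1.00e-03 -3.95e+00] -> [ 0.5864 -0.1492  0.35  ]
  d units [-3.235  6.514 -0.018] -> [0.5382 0.2845 0.35  ]
  d units [ 0.155 -0.     2.294] -> [0.5299 0.279  0.2124]
  d units [ 0.371 -0.002 -0.026] -> [0.5112 0.2669 0.2141]
  d units [ 0.206 -0.001 -0.005] -> [0.5008 0.2602 0.2144]
  d units [ 0.205 -0.001  0.016] -> [0.4905 0.2535 0.2135]
  d units [ 0.202 -0.001  0.038] -> [0.4803 0.2468 0.2113]
  d units [ 0.197 -0.001  0.059] -> [0.4704 0.2404 0.2079]
  d units [ 0.159 -0.001  0.064] -> [0.4623 0.2352 0.204 ]
  d units [ 0.054 -0.     0.039] -> [0.4596 0.2334 0.2018]
```

send_rows --steps '[{"tx": 0,"ty": 0,"tz": -0.25,"turn": 0,"grip": 0.3},{"tx": 0,"ty": 0,"tz": -0.6,"turn": 0,"grip": 0.3},{"tx": 0,"ty": 0,"tz": -0.75,"turn": 0,"grip": 0.3},{"tx": 0,"ty": 0,"tz": -0.75,"turn": 0,"grip": 0.3},{"tx": 0,"ty": 0,"tz": -0.75,"turn": 0,"grip": 0.3},{"tx": -0.12,"ty": 0.25,"tz": -0.2,"turn": 0,"grip": 0.3},{"tx": -0.24,"ty": 0.48,"tz": 0,"turn": 0,"grip": 0.3},{"tx": -0.24,"ty": 0.48,"tz": 0,"turn": 0,"grip": 0.3},{"tx": -0.24,"ty": 0.48,"tz": 0,"turn": 0,"grip": 0.3},{"tx": -0.24,"ty": 0.48,"tz": 0,"turn": 0,"grip": 0.3},{"tx": -0.24,"ty": 0.48,"tz": 0,"turn": 0,"grip": 0.3},{"tx": -0.24,"ty": 0.48,"tz": 0,"turn": 0,"grip": 0.3}]'

```text
time: 19.3
position: [0.5628, 0.0619, 0.3082]
tool_rot: [0.885, -3.005, 0.001]
ft_force: [0.9, 0.1, -2.1]
grip_width: 0.507
grip_force: 12.0
```

send_rows --steps '[{"tx": -0.24,"ty": 0.48,"tz": 0,"turn": 0,"grip": 0.3},{"tx": -0.24,"ty": 0.48,"tz": 0,"turn": 0,"grip": 0.3},{"tx": -0.24,"ty": 0.48,"tz": 0,"turn": 0,"grip": 0.3},{"tx": -0.24,"ty": 0.48,"tz": 0,"turn": 0,"grip": 0.3},{"tx": -0.24,"ty": 0.48,"tz": 0,"turn": 0,"grip": 0.3},{"tx": -0.24,"ty": 0.48,"tz": 0,"turn": 0,"grip": 0.3},{"tx": -0.24,"ty": 0.48,"tz": 0,"turn": 0,"grip": 0.3},{"tx": 0,"ty": 0,"tz": 0,"turn": 0,"grip": 0.3}]'

```text
time: 20.3
position: [0.5369, 0.2883, 0.3074]
tool_rot: [0.893, -3.002, -0.001]
ft_force: [-0.1, -0.5, -1.8]
grip_width: 0.501
grip_force: 12.0
```

```bash
sed -i 's/^H=.116/H=.118/' h.py
python3 - <<'E'
from h import *;from bench import ctrl
s=ctrl.get_state();p=s["position"]
path(s,[np.r_[(tcp_tilt(2,0)+U*.02)[:2],p[2]],tcp_tilt(2,0)+U*.01]+[tcp_tilt(2,t) for t in(6,35)]+[tcp_tilt(2,35)-XS*.004])
E
```

```text
t 20.3 pos [0.5369 0.2883 0.3074] yawerr deg 0.15
  d units [ 0.015 -0.066 -0.   ] -> [0.5382 0.2845 0.3074]
  d units [ 0.153 -0.004  1.551] -> [0.5299 0.279  0.2144]
  d units [ 0.374  0.001 -0.024] -> [0.511  0.2668 0.2161]
  d units [0.985 0.002 0.182] -> [0.4614 0.2345 0.2057]
  d units [0.054 0.    0.039] -> [0.4586 0.2328 0.2034]
```

send_rows --steps '[{"tx": 0.02,"ty": -0.02,"tz": 0.35,"turn": 0,"grip": 0.3},{"tx": 0.08,"ty": 0,"tz": 0.6,"turn": 0,"grip": 0.3},{"tx": 0.08,"ty": 0,"tz": 0.6,"turn": 0,"grip": 0.3},{"tx": 0.19,"ty": 0,"tz": -0.01,"turn": 0,"grip": 0.3},{"tx": 0.19,"ty": 0,"tz": -0.01,"turn": 0,"grip": 0.3},{"tx": 0.21,"ty": 0,"tz": 0,"turn": 0,"grip": 0.3},{"tx": 0.2,"ty": 0,"tz": 0.02,"turn": 0,"grip": 0.3},{"tx": 0.2,"ty": 0,"tz": 0.04,"turn": 0,"grip": 0.3},{"tx": 0.2,"ty": 0,"tz": 0.06,"turn": 0,"grip": 0.3},{"tx": 0.16,"ty": 0,"tz": 0.06,"turn": 0,"grip": 0.3},{"tx": 0.05,"ty": 0,"tz": 0.04,"turn": 0,"grip": 0.3}]' --newtons 10

```text
time: 21.68
position: [0.4596, 0.2307, 0.2044]
tool_rot: [0.883, -3.008, 0.003]
ft_force: [0.7, 0.5, 0.3]
grip_width: 0.5
grip_force: 10.0
```

Run:
```python
from h import *;from bench import ctrl
s=ctrl.get_state();print(s["ft_force"])
look("t4",(280,140,410,270),(225,115,325,215))
S=dict(np.load("pics/t4_scene.npz"));D=dict(np.load("pics/t4_side.npz"))
q=F(2)+XS*.054+ZS*.055
for im in(S,D):
    T=np.linalg.inv(im["cam_to_world"]);c=im["K"]@(T[:3,:3]@q+T[:3,3]);print("expected base px",(c[:2]/c[2]).round(1))
path(s,[tcp_tilt(2,35)-XS*.004,tcp_in(2,.062,.055),tcp_in(2,.062,.10),tcp_in(2,0,.10),tcp_in(2,0,.02),tcp_in(2,0,.0)])
```

```text
[0.71750248 0.52423953 0.26382084]
expected base px [377.1 225.7]
expected base px [296.5 157.5]
t 21.68 pos [0.4596 0.2307 0.2044] yawerr deg -0.27
  d units [-0.005  0.037  0.016] -> [0.4586 0.2328 0.2034]
  d units [-0.163  0.001 -0.116] -> [0.4669 0.2381 0.2103]
  d units [ 0.434 -0.002 -0.611] -> [0.4452 0.2241 0.2471]
  d units [ 0.842 -0.004  0.598] -> [0.4026 0.1964 0.2116]
  d units [-0.772  0.004  1.087] -> [0.4411 0.2214 0.146 ]
  d units [-0.193  0.001  0.272] -> [0.4507 0.2276 0.1297]
```

View pics/t4.png

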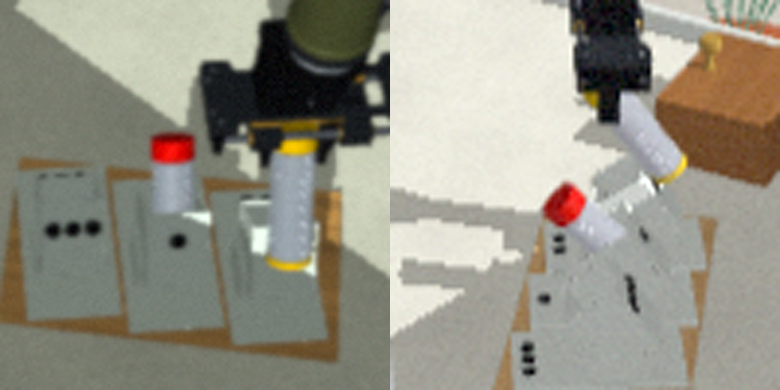

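Red sits properly in the one-dot pocket. Yellow is tilted flush behind the two-dot pocket, with its base at about (289,263) in the scene crop and (670,172) in the side crop, as expected. I'll lift it over and insert it.

send_rows --steps '[{"tx": 0,"ty": 0.02,"tz": 0,"turn": 0,"grip": 0.3},{"tx": -0.17,"ty": 0.02,"tz": -0.1,"turn": 0,"grip": 0.3},{"tx": 0.22,"ty": 0,"tz": -0.3,"turn": 0,"grip": 0.3},{"tx": 0.22,"ty": 0,"tz": -0.31,"turn": 0,"grip": 0.3},{"tx": 0.28,"ty": 0,"tz": 0.2,"turn": 0,"grip": 0.3},{"tx": 0.28,"ty": 0,"tz": 0.2,"turn": 0,"grip": 0.3},{"tx": 0.28,"ty": 0,"tz": 0.2,"turn": 0,"grip": 0.3},{"tx": 0,"ty": 0,"tz": 0,"turn": 0,"grip": 0.3}]' --newtons 25

```text
time: 22.78
position: [0.4024, 0.1971, 0.2114]
tool_rot: [0.883, -3.007, 0.003]
ft_force: [-0.3, 0.8, -2.6]
grip_width: 0.501
grip_force: 25.0
```

Run:
```python
from h import *;from bench import ctrl
s=ctrl.get_state();print(s["ft_force"],s["grip_width"])
path(s,[tcp_in(2,0,.10),tcp_in(2,0,.02),tcp_in(2,0,.0)])
```

```text
[-0.26002255  0.84430289 -2.57773297] 0.5011890288478729
t 22.77 pos [0.4024 0.1971 0.2114] yawerr deg -0.26
  d units [ 0.003 -0.012 -0.003] -> [0.4026 0.1964 0.2116]
  d units [-0.773  0.003  1.086] -> [0.4411 0.2214 0.146 ]
  d units [-0.193  0.001  0.272] -> [0.4507 0.2276 0.1297]
```

send_rows --steps '[{"tx": -0.1,"ty": 0,"tz": 0.14,"turn": 0,"grip": 0.3},{"tx": -0.1,"ty": 0,"tz": 0.14,"turn": 0,"grip": 0.3},{"tx": -0.1,"ty": 0,"tz": 0.14,"turn": 0,"grip": 0.3},{"tx": -0.1,"ty": 0,"tz": 0.14,"turn": 0,"grip": 0.3}]' --newtons 15

```text
time: 23.28
position: [0.4235, 0.2106, 0.1774]
tool_rot: [0.884, -3.008, 0.002]
ft_force: [-0.4, 0.3, -2.0]
grip_width: 0.497
grip_force: 15.0
```

send_rows --steps '[{"tx": -0.1,"ty": 0,"tz": 0.14,"turn": 0,"grip": 0.3},{"tx": -0.1,"ty": 0,"tz": 0.14,"turn": 0,"grip": 0.3},{"tx": -0.1,"ty": 0,"tz": 0.14,"turn": 0,"grip": 0.3},{"tx": -0.1,"ty": 0,"tz": 0.14,"turn": 0,"grip": 0.3}]'

```text
time: 23.78
position: [0.4435, 0.2233, 0.1439]
tool_rot: [0.884, -3.009, 0.002]
ft_force: [-0.1, -0.4, -0.6]
grip_width: 0.503
grip_force: 15.0
```

send_rows --steps '[{"tx": -0.05,"ty": 0,"tz": 0.07,"turn": 0,"grip": 0.3},{"tx": -0.05,"ty": 0,"tz": 0.07,"turn": 0,"grip": 0.3},{"tx": -0.05,"ty": 0,"tz": 0.07,"turn": 0,"grip": 0.3},{"tx": 0,"ty": 0,"tz": 0,"turn": 0,"grip": 0.3}]' --newtons 8

```text
time: 24.28
position: [0.4507, 0.228, 0.1318]
tool_rot: [0.884, -3.009, 0.002]
ft_force: [0.4, -0.3, -1.9]
grip_width: 0.505
grip_force: 8.0
```

send_rows --steps '[{"tx": -0.03,"ty": 0,"tz": 0.04,"turn": 0,"grip": 0.3},{"tx": -0.03,"ty": 0,"tz": 0.04,"turn": 0,"grip": 0.3},{"tx": 0,"ty": 0,"tz": 0,"turn": 0,"grip": 0.3}]'

```text
time: 24.65
position: [0.4536, 0.2294, 0.1284]
tool_rot: [0.884, -3.009, 0.004]
ft_force: [-4.4, -3.1, 7.4]
grip_width: 0.5
grip_force: 8.0
```

send_rows --steps '[{"tx": 0,"ty": 0,"tz": 0,"turn": 0,"grip": 0.6},{"tx": 0,"ty": 0,"tz": 0,"turn": 0,"grip": 0.8},{"tx": 0,"ty": 0,"tz": 0,"turn": 0,"grip": 0.95},{"tx": 0,"ty": 0,"tz": 0,"turn": 0,"grip": 0.95},{"tx": 0,"ty": 0,"tz": 0,"turn": 0,"grip": 0.95},{"tx": 0,"ty": 0,"tz": 0,"turn": 0,"grip": 0.95},{"tx": 0,"ty": 0,"tz": -0.3,"turn": 0,"grip": 0.95},{"tx": 0,"ty": 0,"tz": -0.6,"turn": 0,"grip": 0.95},{"tx": 0,"ty": 0,"tz": -0.7,"turn": 0,"grip": 0.95},{"tx": 0,"ty": 0,"tz": -0.7,"turn": 0,"grip": 0.95},{"tx": 0,"ty": 0,"tz": -0.6,"turn": 0,"grip": 0.95}]'

```text
time: 26.02
position: [0.4546, 0.2306, 0.3043]
tool_rot: [0.885, -3.012, 0.002]
ft_force: [-0.2, 0.5, 0.1]
grip_width: 0.95
grip_force: 0.0
```

Run:
```python
from h import *;from bench import ctrl
s=ctrl.get_state()
path(s,[np.r_[TUBE["blue"],.29],np.r_[TUBE["blue"],.11]])
look("t5",(280,140,410,270),(225,115,325,215))
S=dict(np.load("pics/t5_scene.npz"));D=dict(np.load("pics/t5_side.npz"))
for c,k,b1,b2 in(("red",1,(300,160,380,240),(240,120,320,215)),("yellow",2,(345,170,400,225),(255,115,310,165))):
    a,sa,_=blob(S["pixels"],c,b1);b,sb,_=blob(D["pixels"],c,b2)
    p,e=tri(S,a,D,b);r=p-F(k);print(c,a,sa,b,sb,(r@XS).round(4),(r@V).round(4),(r@ZS).round(4),round(e,4))
```

```text
t 26.02 pos [0.4546 0.2306 0.3043] yawerr deg -0.25
  d units [ 4.026 -5.131  0.253] -> [ 0.418 -0.159  0.29 ]
  d units [-9.e-03  1.e-03  3.e+00] -> [ 0.418 -0.159  0.11 ]
red [337.0483871  188.96774194] [330 185  15   9 124] [269.38356164 167.28767123] [265 163  10  10  73] -0.015 -0.0023 0.1308 0.0015
yellow [372.87857143 193.23571429] [366 188  15  11 140] [273.64788732 153.35211268] [269 149  10  10  71] -0.0128 -0.0009 0.1301 0.0012
```

Yellow is seated too, with the same cap signature as red. Next is blue.

send_rows --steps '[{"tx": 0.2,"ty": -0.5,"tz": 0,"turn": 0,"grip": 0.95},{"tx": 0.2,"ty": -0.5,"tz": 0,"turn": 0,"grip": 0.95},{"tx": 0.2,"ty": -0.5,"tz": 0,"turn": 0,"grip": 0.95},{"tx": 0.2,"ty": -0.5,"tz": 0,"turn": 0,"grip": 0.95},{"tx": 0.2,"ty": -0.5,"tz": 0,"turn": 0,"grip": 0.95},{"tx": 0.2,"ty": -0.5,"tz": 0,"turn": 0,"grip": 0.95},{"tx": 0.47,"ty": -0.35,"tz": 0,"turn": 0,"grip": 0.95},{"tx": 0.47,"ty": -0.35,"tz": 0,"turn": 0,"grip": 0.95},{"tx": 0.47,"ty": -0.35,"tz": 0,"turn": 0,"grip": 0.95},{"tx": 0.47,"ty": -0.35,"tz": 0,"turn": 0,"grip": 0.95},{"tx": 0.47,"ty": -0.35,"tz": 0,"turn": 0,"grip": 0.95},{"tx": 0.47,"ty": -0.35,"tz": 0,"turn": 0,"grip": 0.95}]'

```text
time: 27.62
position: [0.4164, -0.1584, 0.3027]
tool_rot: [0.884, -3.009, 0.002]
ft_force: [0.4, 0.1, 0.2]
grip_width: 0.949
grip_force: 0.0
```

send_rows --steps '[{"tx": 0,"ty": 0,"tz": 0.2,"turn": 0,"grip": 0.95},{"tx": 0,"ty": 0,"tz": 0,"turn": 0,"grip": 0.95}]'

```text
time: 27.88
position: [0.4166, -0.1565, 0.2894]
tool_rot: [0.885, -3.007, -0.0]
ft_force: [0.6, -0.9, 1.1]
grip_width: 0.948
grip_force: 0.0
```

Run:
```python
from h import *;from bench import ctrl
path(ctrl.get_state(),[np.r_[TUBE["blue"],.112]])
```

```text
t 27.88 pos [ 0.4166 -0.1565  0.2894] yawerr deg -0.22
  d units [-0.016 -0.054  2.957] -> [ 0.418 -0.159  0.112]
```

send_rows --steps '[{"tx": -0.02,"ty": -0.04,"tz": 0.5,"turn": 0,"grip": 0.95},{"tx": 0,"ty": 0,"tz": 0.55,"turn": 0,"grip": 0.95},{"tx": 0,"ty": 0,"tz": 0.55,"turn": 0,"grip": 0.95},{"tx": 0,"ty": 0,"tz": 0.5,"turn": 0,"grip": 0.95},{"tx": 0,"ty": 0,"tz": 0.5,"turn": 0,"grip": 0.95},{"tx": 0,"ty": 0,"tz": 0.35,"turn": 0,"grip": 0.95},{"tx": 0,"ty": 0,"tz": 0,"turn": 0,"grip": 0.3},{"tx": 0,"ty": 0,"tz": 0,"turn": 0,"grip": 0.3},{"tx": 0,"ty": 0,"tz": 0,"turn": 0,"grip": 0.3},{"tx": 0,"ty": 0,"tz": 0,"turn": 0,"grip": 0.3},{"tx": 0,"ty": 0,"tz": 0,"turn": 0,"grip": 0.3},{"tx": 0,"ty": 0,"tz": 0,"turn": 0,"grip": 0.3}]' --newtons 12

```text
time: 29.38
position: [0.4188, -0.1594, 0.1138]
tool_rot: [0.884, -3.01, 0.003]
ft_force: [-0.5, 0.5, 2.5]
grip_width: 0.501
grip_force: 12.0
```

send_rows --steps '[{"tx": 0,"ty": 0,"tz": 0,"turn": 0,"grip": 0.3},{"tx": 0,"ty": 0,"tz": 0,"turn": 0,"grip": 0.3}]'

```text
time: 29.62
position: [0.4188, -0.1594, 0.1138]
tool_rot: [0.884, -3.01, 0.003]
ft_force: [-1.0, 0.9, 5.4]
grip_width: 0.507
grip_force: 12.0
```

Run:
```python
from h import *;from bench import ctrl
s=ctrl.get_state();print(s["grip_width"],s["grip_force"])
p=s["position"]
path(s,[np.r_[p[:2],.3],np.r_[(tcp_tilt(3,0)+U*.02)[:2],.3],tcp_tilt(3,0)+U*.01])
```

```text
0.5073522725096719 11.99519544839859
t 29.62 pos [ 0.4188 -0.1594  0.1138] yawerr deg -0.26
  d units [ 1.600e-02 -1.000e-03 -3.103e+00] -> [ 0.4188 -0.1594  0.3   ]
  d units [-5.001  1.725 -0.026] -> [0.6152 0.09   0.3   ]
  d units [ 0.159 -0.     1.427] -> [0.6069 0.0845 0.2144]
```

send_rows --steps '[{"tx": 0,"ty": 0,"tz": -0.25,"turn": 0,"grip": 0.3},{"tx": 0,"ty": 0,"tz": -0.6,"turn": 0,"grip": 0.3},{"tx": 0,"ty": 0,"tz": -0.75,"turn": 0,"grip": 0.3},{"tx": 0,"ty": 0,"tz": -0.75,"turn": 0,"grip": 0.3},{"tx": 0,"ty": 0,"tz": -0.75,"turn": 0,"grip": 0.3},{"tx": -0.25,"ty": 0.09,"tz": 0,"turn": 0,"grip": 0.3},{"tx": -0.46,"ty": 0.16,"tz": 0,"turn": 0,"grip": 0.3},{"tx": -0.46,"ty": 0.16,"tz": 0,"turn": 0,"grip": 0.3},{"tx": -0.46,"ty": 0.16,"tz": 0,"turn": 0,"grip": 0.3},{"tx": -0.46,"ty": 0.16,"tz": 0,"turn": 0,"grip": 0.3},{"tx": -0.46,"ty": 0.16,"tz": 0,"turn": 0,"grip": 0.3},{"tx": -0.46,"ty": 0.16,"tz": 0,"turn": 0,"grip": 0.3}]'

```text
time: 31.12
position: [0.5372, -0.0069, 0.2969]
tool_rot: [0.884, -3.007, 0.001]
ft_force: [0.3, -1.0, -1.2]
grip_width: 0.502
grip_force: 12.0
```

send_rows --steps '[{"tx": -0.46,"ty": 0.16,"tz": 0,"turn": 0,"grip": 0.3},{"tx": -0.46,"ty": 0.16,"tz": 0,"turn": 0,"grip": 0.3},{"tx": -0.46,"ty": 0.16,"tz": 0,"turn": 0,"grip": 0.3},{"tx": -0.46,"ty": 0.16,"tz": 0,"turn": 0,"grip": 0.3},{"tx": -0.2,"ty": 0.07,"tz": 0,"turn": 0,"grip": 0.3},{"tx": 0,"ty": 0,"tz": 0,"turn": 0,"grip": 0.3}]'

```text
time: 31.88
position: [0.6167, 0.0945, 0.2965]
tool_rot: [0.885, -3.006, 0.002]
ft_force: [-0.3, -0.1, -1.0]
grip_width: 0.503
grip_force: 12.0
```

```bash
sed -i 's/^H=.118/H=.119/' h.py
python3 - <<'E'
from h import *;from bench import ctrl
s=ctrl.get_state();p=s["position"]
path(s,[np.r_[(tcp_tilt(3,0)+U*.02)[:2],p[2]],tcp_tilt(3,0)+U*.01]+[tcp_tilt(3,t) for t in(6,35)]+[tcp_tilt(3,35)-XS*.004])
E
```

```text
t 31.88 pos [0.6167 0.0945 0.2965] yawerr deg -0.18
  d units [ 0.062 -0.05   0.   ] -> [0.6152 0.09   0.2965]
  d units [ 0.156 -0.002  1.352] -> [0.6069 0.0845 0.2154]
  d units [ 0.376 -0.001 -0.025] -> [0.5879 0.0722 0.2171]
  d units [ 0.993 -0.003  0.184] -> [0.5379 0.0397 0.2065]
  d units [ 0.054 -0.     0.039] -> [0.5351 0.0379 0.2042]
```

send_rows --steps '[{"tx": 0.06,"ty": -0.02,"tz": 0.25,"turn": 0,"grip": 0.3},{"tx": 0.08,"ty": 0,"tz": 0.55,"turn": 0,"grip": 0.3},{"tx": 0.08,"ty": 0,"tz": 0.55,"turn": 0,"grip": 0.3},{"tx": 0.19,"ty": 0,"tz": -0.01,"turn": 0,"grip": 0.3},{"tx": 0.19,"ty": 0,"tz": -0.01,"turn": 0,"grip": 0.3},{"tx": 0.21,"ty": 0,"tz": 0,"turn": 0,"grip": 0.3},{"tx": 0.2,"ty": 0,"tz": 0.02,"turn": 0,"grip": 0.3},{"tx": 0.2,"ty": 0,"tz": 0.04,"turn": 0,"grip": 0.3},{"tx": 0.2,"ty": 0,"tz": 0.06,"turn": 0,"grip": 0.3},{"tx": 0.17,"ty": 0,"tz": 0.06,"turn": 0,"grip": 0.3},{"tx": 0.05,"ty": 0,"tz": 0.04,"turn": 0,"grip": 0.3}]' --newtons 10

```text
time: 33.25
position: [0.5343, 0.0391, 0.2047]
tool_rot: [0.883, -3.008, 0.002]
ft_force: [0.8, 0.3, 0.9]
grip_width: 0.5
grip_force: 10.0
```

Run:
```python
from h import *;from bench import ctrl
s=ctrl.get_state();print(s["ft_force"])
path(s,[tcp_tilt(3,35)-XS*.004,tcp_in(3,.062,.055),tcp_in(3,.062,.10),tcp_in(3,0,.10),tcp_in(3,0,.02),tcp_in(3,0,.0)])
look("t6",(280,140,410,270),(225,115,325,215))
S=dict(np.load("pics/t6_scene.npz"));D=dict(np.load("pics/t6_side.npz"));q=F(3)+XS*.054+ZS*.055
for im,bx in((S,(290,205,325,240)),(D,(270,160,325,215))):
    T=np.linalg.inv(im["cam_to_world"]);c=im["K"]@(T[:3,:3]@q+T[:3,3]);print("expected base px",(c[:2]/c[2]).round(1),"blue ring",blob(im["pixels"],"blue",bx)[:2])
```

```text
[0.75011358 0.26435416 0.89992602]
t 33.25 pos [0.5343 0.0391 0.2047] yawerr deg -0.29
  d units [-0.001 -0.024  0.008] -> [0.5351 0.0379 0.2042]
  d units [-0.163  0.001 -0.116] -> [0.5434 0.0433 0.2111]
  d units [ 0.434 -0.002 -0.612] -> [0.5217 0.0292 0.248 ]
  d units [ 0.843 -0.004  0.598] -> [0.4791 0.0016 0.2124]
  d units [-0.772  0.004  1.087] -> [0.5176 0.0266 0.1469]
  d units [-0.193  0.001  0.272] -> [0.5273 0.0328 0.1305]
expected base px [305.7 217.3] blue ring (array([305.69565217, 219.04347826]), array([299, 218,  14,   3,  23], dtype=int32))
expected base px [290.7 186. ] blue ring (array([292.8, 186. ]), array([291, 184,   4,   5,   5], dtype=int32))
```

The blue base ring is where it should be, so the tilt is right.

send_rows --steps '[{"tx": 0,"ty": -0.02,"tz": 0,"turn": 0,"grip": 0.3},{"tx": -0.17,"ty": 0,"tz": -0.11,"turn": 0,"grip": 0.3},{"tx": 0.22,"ty": 0,"tz": -0.3,"turn": 0,"grip": 0.3},{"tx": 0.22,"ty": 0,"tz": -0.31,"turn": 0,"grip": 0.3},{"tx": 0.28,"ty": 0,"tz": 0.2,"turn": 0,"grip": 0.3},{"tx": 0.28,"ty": 0,"tz": 0.2,"turn": 0,"grip": 0.3},{"tx": 0.28,"ty": 0,"tz": 0.2,"turn": 0,"grip": 0.3},{"tx": 0,"ty": 0,"tz": 0,"turn": 0,"grip": 0.3}]' --newtons 25

```text
time: 34.35
position: [0.4785, 0.0014, 0.2134]
tool_rot: [0.881, -3.01, 0.003]
ft_force: [1.0, 0.6, -1.7]
grip_width: 0.495
grip_force: 25.0
```

send_rows --steps '[{"tx": -0.1,"ty": 0,"tz": 0.14,"turn": 0,"grip": 0.3},{"tx": -0.1,"ty": 0,"tz": 0.14,"turn": 0,"grip": 0.3},{"tx": -0.1,"ty": 0,"tz": 0.14,"turn": 0,"grip": 0.3},{"tx": -0.1,"ty": 0,"tz": 0.14,"turn": 0,"grip": 0.3}]' --newtons 15

```text
time: 34.85
position: [0.5002, 0.0161, 0.1781]
tool_rot: [0.885, -3.008, 0.002]
ft_force: [-0.8, -0.1, -0.9]
grip_width: 0.501
grip_force: 15.0
```

Run:
```python
from h import *;from bench import ctrl
s=ctrl.get_state();print(s["ft_force"],s["grip_width"])
path(s,[tcp_in(3,0,.06),tcp_in(3,0,.02),tcp_in(3,0,.0)])
```

```text
[-0.79988594 -0.08948802 -0.94254097] 0.5011509078695031
t 34.85 pos [0.5002 0.0161 0.1781] yawerr deg -0.22
  d units [ 0.044 -0.013 -0.025] -> [0.4984 0.0141 0.1796]
  d units [-0.386  0.001  0.544] -> [0.5176 0.0266 0.1469]
  d units [-0.193  0.001  0.272] -> [0.5273 0.0328 0.1305]
```

send_rows --steps '[{"tx": -0.1,"ty": 0,"tz": 0.14,"turn": 0,"grip": 0.3},{"tx": -0.1,"ty": 0,"tz": 0.14,"turn": 0,"grip": 0.3},{"tx": -0.1,"ty": 0,"tz": 0.14,"turn": 0,"grip": 0.3},{"tx": -0.09,"ty": 0,"tz": 0.14,"turn": 0,"grip": 0.3}]'

```text
time: 35.35
position: [0.5196, 0.0284, 0.1447]
tool_rot: [0.884, -3.009, 0.002]
ft_force: [0.5, -0.2, -0.1]
grip_width: 0.503
grip_force: 15.0
```

send_rows --steps '[{"tx": -0.05,"ty": 0,"tz": 0.07,"turn": 0,"grip": 0.3},{"tx": -0.05,"ty": 0,"tz": 0.07,"turn": 0,"grip": 0.3},{"tx": -0.05,"ty": 0,"tz": 0.07,"turn": 0,"grip": 0.3},{"tx": 0,"ty": 0,"tz": 0,"turn": 0,"grip": 0.3}]' --newtons 8

```text
time: 35.85
position: [0.5268, 0.033, 0.1324]
tool_rot: [0.884, -3.008, 0.002]
ft_force: [0.6, -0.3, -1.1]
grip_width: 0.502
grip_force: 8.0
```

send_rows --steps '[{"tx": -0.03,"ty": 0,"tz": 0.04,"turn": 0,"grip": 0.3},{"tx": -0.03,"ty": 0,"tz": 0.04,"turn": 0,"grip": 0.3},{"tx": 0,"ty": 0,"tz": 0,"turn": 0,"grip": 0.3}]'

```text
time: 36.22
position: [0.53, 0.034, 0.1296]
tool_rot: [0.883, -3.009, 0.004]
ft_force: [-3.7, -2.1, 7.7]
grip_width: 0.506
grip_force: 8.0
```

Same floor contact as before, so I'll release and retreat.

send_rows --steps '[{"tx": 0,"ty": 0,"tz": 0,"turn": 0,"grip": 0.6},{"tx": 0,"ty": 0,"tz": 0,"turn": 0,"grip": 0.8},{"tx": 0,"ty": 0,"tz": 0,"turn": 0,"grip": 0.95},{"tx": 0,"ty": 0,"tz": 0,"turn": 0,"grip": 0.95},{"tx": 0,"ty": 0,"tz": 0,"turn": 0,"grip": 0.95},{"tx": 0,"ty": 0,"tz": 0,"turn": 0,"grip": 0.95},{"tx": 0,"ty": 0,"tz": -0.3,"turn": 0,"grip": 0.95},{"tx": 0,"ty": 0,"tz": -0.6,"turn": 0,"grip": 0.95},{"tx": 0,"ty": 0,"tz": -0.7,"turn": 0,"grip": 0.95},{"tx": 0,"ty": 0,"tz": -0.7,"turn": 0,"grip": 0.95},{"tx": 0,"ty": 0,"tz": -0.6,"turn": 0,"grip": 0.95},{"tx": 0,"ty": 0,"tz": 0,"turn": 0,"grip": 0.95}]'

```text
time: 37.72
position: [0.5324, 0.0357, 0.3067]
tool_rot: [-0.885, 3.012, -0.005]
ft_force: [0.0, 0.7, -0.1]
grip_width: 0.949
grip_force: 0.0
```

Run:
```python
from h import *;from bench import ctrl
look("t7",(280,140,410,270),(225,115,325,215))
S=dict(np.load("pics/t7_scene.npz"));D=dict(np.load("pics/t7_side.npz"))
for c,k,b1,b2 in(("red",1,(300,160,380,240),(240,120,320,215)),("yellow",2,(345,170,400,225),(255,115,310,165)),("blue",3,(280,160,325,225),(240,150,300,215))):
    a,sa,_=blob(S["pixels"],c,b1);b,sb,_=blob(D["pixels"],c,b2)
    p,e=tri(S,a,D,b);r=p-F(k);print(c,(r@XS).round(4),(r@V).round(4),(r@ZS).round(4),round(e,4))
```

```text
red -0.0149 -0.0024 0.1307 0.0012
yellow -0.0119 -0.0017 0.128 0.0038
blue -0.0136 -0.0011 0.1303 0.0023
```

View pics/t7.png

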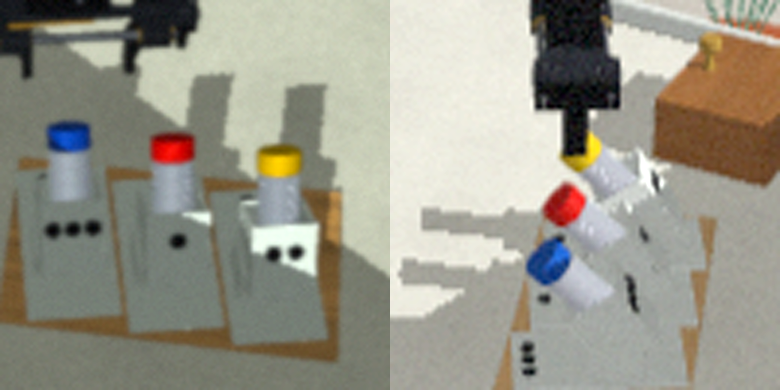

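All three tubes are seated alike: blue (69,137) in three dots, red (172,148) in one dot, yellow (279,160) in two dots. The gripper is clear, so I'm handing in.

```bash
python3 -c "
from bench import ctrl
print(ctrl.close_job())"
```

```text
the job is handed in; nothing more can be done
None
```

The job is handed in: red is in the one-dot pocket, yellow in the two-dot and blue in the three-dot, each cap up and lowered to the floor, and the gripper let go in that order and ended clear; no verdict came back, and I did not re-measure the bystanders at the end.

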